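# Slide reader: park the lock pin, run the tray in to its click and hold

### The job

The slide reader's loading tray is locked by a steel pin: draw the pin straight up out of its bore and leave it hanging upright by its collar, well inside the notch of the small parking stand beside the reader. Then grip the tray's black handle post and slide the tray towards the reading head until you feel the ball catch click into the tray's notch; do not run on to the end stop. Finish there, still gripping the handle, with the tray held at the click, and leave the tube rack, bottle and slide box where they are.

Things in the scene. Friction and masses are not known exactly. Their poses are not given: they have to be found in the camera images.
- reader: Fixed slide reader. Grey base plate 120 x 370 x 10 mm, y = -170 to +200 mm in its frame; origin on the bench, on the rail's centre line. Its +y is the way the tray slides into the white reading head (140 mm wide, 97 mm high, y = 75 to 200 mm). On the rail's +x side a dark steel catch block (26 mm along y, 46 mm high), clamped at a place that varies, presses a 16 mm ball on the tray's edge.
- carrier (a joint): How far the tray has slid in along the reader's +y (m): 0 when locked, end stop at 0.115. Drag 3 to 5 N. The click comes somewhere from 0.060 to 0.100: as the ball drops into the notch the tray is drawn forward for some mm, then pushing on out of the notch takes 15 to 18 N. Past the notch the drag is as before. Within about 2.5 mm of the notch's middle the ball counts as in.
- catch (a joint): Ball of the catch, travel against its spring (m): about 0.003 while it rides on the tray's plain edge, about 0 when dropped into the notch (in: below 0.0015).
- tray_notch (a point): Middle of the tray's notch for the ball, a gap 12 mm wide in the tray's +x edge (reader's axes), 50 mm ahead (+y) of the handle post. The tray is an aluminium plate 200 x 56 x 10 mm, top 40 mm above the bench, with a glass slide at its front.
- handle_grip (a point): On the axis of the tray's black plastic handle post, an upright cylinder 18 mm diameter and 50 mm tall; this point is 28 mm above its foot, which stands on the tray's top (40 mm above the bench), 80 mm behind the pin's bore. A good height to grip.
- pin: Loose upright steel lock pin, 70 g: shank 8 mm diameter, 28 mm long (origin at the centre of its chamfered foot, z up), a collar 24 mm diameter, 4 mm thick, and a round head 16 mm diameter, 34 mm tall to grip. At first its collar rests on the tray and the shank fills the 10 mm bores of tray and base, which locks the tray; raise it over 30 mm to clear.
- pin_collar (a point): Centre of the underside of the pin's collar, 28 mm above its foot.
- park: Fixed dark steel parking stand beside the reader, at its -x side. Level plate 40 mm (x) by 44 mm (y), 6 mm thick, top 40 mm above the bench, with an open notch 11 mm wide cut 26 mm deep from its -x edge along its own x. Origin on the bench under the plate's centre. Under the notch the shank has 35 mm of room below the plate's top.
- park_notch (a point): On the plate's top surface, on the notch's centre line, 14 mm in from its mouth and 12 mm from its closed end: where the middle of the pin's collar belongs.
- tube_rack: Bystander: blue tube rack, 70 x 200 mm, with capped tubes, 93 mm high; origin under its centre. Leave alone.
- spray: Bystander: white bottle, 64 mm diameter, 170 mm high; origin under its centre. Leave alone.
- slide_box: Bystander: black slide box 90 x 130 x 35 mm; origin under its centre. Leave alone.
There are look-alikes about, which are no part of the job. Of the things that look like the park, the smallest one is meant.

How it is judged:
By the outcome, as a careful person would: the job done as asked, in the order asked, and still so for the second after the job is handed in, while the arm keeps its last pose, push and grip.
It also fails if it takes over 72 s, if anything falls off the work surface, if the arm or the gripper's body presses on something with over 40 N, if the wrist force passes 120 N, or if a joint passes its speed limit or range.

### The arm

A 7-joint arm with a two-finger parallel gripper is mounted at the origin on the work surface. World frame = base frame: x ahead of the robot, y to its left, z up, the work surface at z = 0. Lengths are in mm, angles in rad, forces in N, time in s.
With the tool pointing down it reaches from about 400 to 875 mm from the base axis. Payload 4.4 kg.
Tool frame: the origin (TCP) lies at the very end of the fingers, on their centre line; the grasp point (between the pads) lies 19 mm behind it; z points along the fingers, y is the line along which they close (so a half turn about z gives the same grasp; the last joint's range is limited). The gripper opens to 85 mm and grips with 20 to 120 N. Pads are 22 mm wide; open, the fingers measure 114 mm over their backs; the gripper's body (76 mm by 85 mm) begins 54 mm behind the grasp point. The pads swing forward as they close: fully open they stand 13 mm farther back than shut.
Start: joints at [-1.25, 0.628, 0.038, 1.517, -0.027, 0.996, -0.02], TCP at [245.175, 602.002, 231.313] pointing down, gripper open.
Joint ranges: [-3.06, 3.06], [-0.37, 2.12], [-1.25, 1.32], [0.18, 2.47], [-1.1, 4.24], [0.23, 1.98], [-2.94, 2.94]. Speed limits (rad/s): [2.57, 2.57, 3.14, 3.14, 3.14, 3.14, 3.14].

### API

Orientations are given as [roll, pitch, yaw] about the fixed x, y, z axes, in that order (R = Rz(yaw) Ry(pitch) Rx(roll)).
In Python, from cell import ctrl gives the robot as it stands.
- The arm moves only by the tool step_arm, never from a script. Its argument "series" is a list that holds one entry, the list of rows, each a list of 7 numbers: the turn, a rotation vector about the tool's x, y, z as a fraction of full scale, then the shift along the tool's x, y, z as a fraction of full scale, then the closure, from 0 (fully open) to 1 (shut). In form: [[[ax, ay, az, tx, ty, tz, gripper], ...]]. A call has 1 to 12 rows; each row shifts and turns the commanded pose from where the row before left it, along the tool's axes as they then stand; what a row does not reach is not made up. Full scale, the value 1, is 150 mm for a shift and 45 degrees for a turn. A row lasts 1/10 s, in which the tool goes at most 50 mm and 8.59 degrees, less where a joint would pass 70% of its speed; a pose out of reach is approached as far as the arm can. A call with a number of a shift or a turn outside -1 to 1 is refused whole. A call with a gripper value outside its range is refused whole. The fingers move at their own pace and stop on an object; the grip force is fixed at half the most. Time passes only in rows, so rows that do not move let the fingers close. It gives the time, the measured TCP pose, the force, the opening and the grip force at its end, in the units of the state.
- ctrl.read_state(): the state, without advancing time (a new reading comes with each control period).
- ctrl.get_image(name): name is "side" or "top"; returns a dict with "img" (420x560x3 uint8, red, green, blue), "fx", "fy", "cx", "cy" (pixels), "R" (3x3) and "t" (3): a world point X has camera coordinates R X + t. Camera axes: x right, y down, z forward; pixel columns grow to the right and rows downward; lengths in mm; the calibration is good to about 2 mm. A picture is of the moment at which its call begins. There is no depth.
- ctrl.finish_job(): hands the job in; it is judged then, once.
Trained networks look in a picture, given as the dict that the camera call returned (one of the last four; its "shot" number tells which), for a name from the list of things; names that differ only in an ending like _2 or _b are one class to them, and where a whole thing is asked for, a point or a joint stands for the part that bears it (a point fixed in the world has none). Each returns a list of dicts, best first, with "score" (0 to 1); they miss things now and then, are a little off and sometimes report something else, mostly with a low value. They report only what shows in the picture. A call takes as long as a camera call. They do not tell look-alikes from the thing itself.
- ctrl.recognise(picture, thing): "centre" ([column, row] in pixels, amid what is visible of it).
The state is a dict: "clock": time; "qpos": joint angles; "qd": joint speeds; "tau": joint torques, N m; "eef_pos": TCP position; "tool_rot": TCP orientation; "force": force on the tool from outside, world axes, zero at the start; "torque": the same for the moment, N m; "width": finger opening in mm; "gripper_force": force on a finger pad.
Only numpy, scipy, OpenCV 4.12 (cv2) and the standard library are available. Lean on these libraries where they do the work, as an engineer would, in place of code of your own. Each camera call takes 0.05 s, during which the arm holds its last target. There are 200 camera calls.

## Working session

There is one attempt and no reset: what is moved stays moved. The work goes in short steps, Python scripts to look and compute and a tool call to move; the robot and the scene stay as the last step left them, time stands still between calls to the robot, and variables do not carry over. Pictures are saved under pics/ and viewed, at most 10 in all, crops included, and the job is handed in when it is done.

Besides the shell and the picture viewer there is one more tool, called after "Call:" by a JSON object that holds its "op" and its "data", one argument or row to a line. step_arm: Moves the arm, as the interface text tells. Shift numbers are shares of 150 mm and turn numbers shares of 45 degrees, none past 1 either way. Its arguments: {"type":"object","properties":{"series":{"type":"array","items":{"type":"array","items":{"type":"array","items":{"type":"number","minimum":-1,"maximum":1}}}}},"required":["series"]}

```bash
mkdir -p pics; cat > h.py <<'E'
import numpy as np, cv2
from cell import ctrl
def shot(n,fn=None):
    p=ctrl.get_image(n)
    if fn: cv2.imwrite('pics/'+fn,p['img'][:,:,::-1])
    return p
def ray(p,uv):
    R=np.array(p['R']);t=np.array(p['t'])
    d=R.T@np.array([(uv[0]-p['cx'])/p['fx'],(uv[1]-p['cy'])/p['fy'],1]);return -R.T@t,d
def atz(p,uv,z):
    o,d=ray(p,uv);return o+d*(z-o[2])/d[2]
def proj(p,X):
    c=np.array(p['R'])@np.array(X)+np.array(p['t']);return np.array([p['cx']+p['fx']*c[0]/c[2],p['cy']+p['fy']*c[1]/c[2]])
E
python3 - <<'E'
from h import *
s=ctrl.read_state();print(s)
for n in('top','side'):
    p=shot(n,n+'1.png');print(n,p['fx'],p['R'],p['t'])
    for k in('reader','pin','pin_collar','handle_grip','park','park_notch','catch','tray_notch','tube_rack','spray','slide_box'):
        r=ctrl.recognise(p,k);print(k,[(np.round(d['centre']).tolist(),round(d['score'],2)) for d in r])
E
```

```text
{'clock': 0.0, 'qpos': array([-1.24978983,  0.62931305,  0.03843607,  1.51842686, -0.02702076,
        0.99628831, -0.02000562]), 'qd': array([ 0.00180248, -0.00029537,  0.00082262, -0.00055316, -0.00049607,
       -0.00170139,  0.00170738]), 'tau': array([ 7.39382153e-05, -5.63393104e+01,  1.22633826e+00, -1.93446082e+01,
        1.11015287e-02,  1.05083728e-02, -3.82450628e-05]), 'eef_pos': array([244.92112782, 601.38776562, 230.391592  ]), 'tool_rot': array([-3.13967466e+00,  3.96567992e-06,  2.75477267e+00]), 'force': array([-0.23673772,  0.63980036, -0.49107341]), 'torque': array([-0.0633286 ,  0.01500688, -0.03288157]), 'gripper_force': 0.0, 'width': 85.5553619085865}
top 409.8040015460745 [[-8.70410221e-03 -9.99962115e-01  8.37071258e-05]
 [-9.95216614e-01  8.65464958e-03 -9.73087233e-02]
 [ 9.73043123e-02 -9.30291796e-04 -9.95254242e-01]] [ -19.27639592  479.49216609 1158.90186804]
reader [([286.0, 176.0], 0.93)]
pin [([319.0, 180.0], 0.52)]
pin_collar [([319.0, 179.0], 0.41)]
handle_grip [([322.0, 180.0], 0.7)]
park [([258.0, 253.0], 0.97), ([309.0, 260.0], 0.9), ([295.0, 21
[... 280 characters left out ...]
de_box [([118.0, 190.0], 0.7)]
side 512.591499988947 [[ 0.83803867 -0.5455347  -0.0091152 ]
 [-0.38124056 -0.57353875 -0.72505788]
 [ 0.39031631  0.61110162 -0.68862761]] [-420.08321053  228.98800952 1362.35638124]
reader [([309.0, 212.0], 0.91), ([323.0, 234.0], 0.26)]
pin [([317.0, 227.0], 0.5)]
pin_collar [([309.0, 211.0], 0.57), ([320.0, 224.0], 0.51)]
handle_grip [([321.0, 233.0], 0.96)]
park [([250.0, 259.0], 0.85), ([229.0, 230.0], 0.62)]
park_notch [([246.0, 258.0], 0.71), ([228.0, 226.0], 0.6), ([283.0, 230.0], 0.53)]
catch [([319.0, 225.0], 0.38)]
tray_notch [([324.0, 234.0], 0.58)]
tube_rack [([392.0, 292.0], 0.91)]
spray [([348.0, 350.0], 0.86)]
slide_box [([216.0, 136.0], 0.63)]
```

```bash
python3 - <<'E'
import cv2,numpy as np
t=cv2.imread('pics/top1.png');s=cv2.imread('pics/side1.png')
a=cv2.resize(t[110:310,190:450],(780,600),interpolation=3)
b=cv2.resize(s[140:300,180:390],(787,600),interpolation=3)
cv2.imwrite('pics/a.png',a);cv2.imwrite('pics/b.png',b)
E
```

```text
(no output)
```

View pics/a.png

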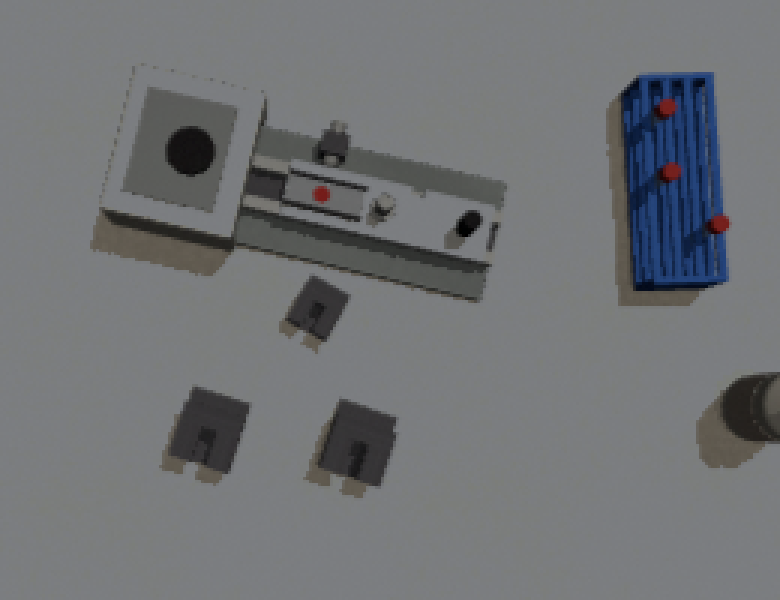

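View pics/b.png

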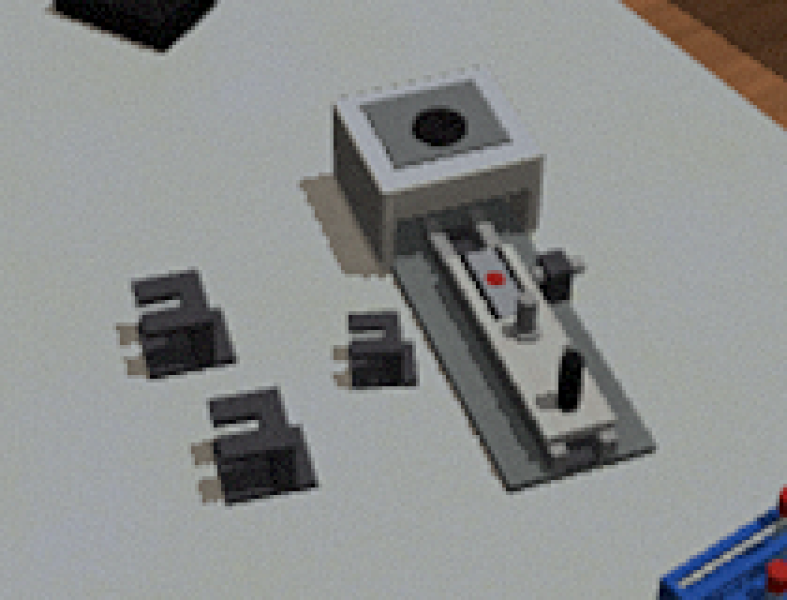

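View pics/top1.png

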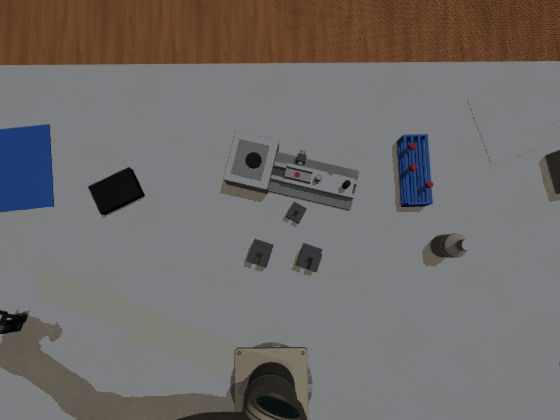

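The top picture shows:
- the reader, with the head at (252,160), the pin head at about (318,177) and the black handle at (347,183);
- the catch at (301,158);
- three park-like stands at (295,213), (259,253) and (309,257).

The smallest stand, (295,213), is right beside the reader at its -x side, so I take that one. Next: an averaged close crop of it, and pose fits.

```bash
cat > fit.py <<'E'
from h import *
from scipy.optimize import least_squares
A=lambda u,v:(u/3+190-1/3,v/3+110-1/3)
B=lambda u,v:(u/3.75+180-.37,v/3.75+140-.37)
E
python3 - <<'E'
from fit import *
T=shot('top');S=shot('side')
avT=T['img'].astype(float);avS=S['img'].astype(float)
for i in range(7):
    avT+=shot('top')['img'];avS+=shot('side')['img']
avT/=8;avS/=8
np.savez('av.npz',T=avT,S=avS)
H=[(70,200,97),(70,75,97),(-70,75,97),(-70,200,97),(60,-170,10),(-60,-170,10)]
ht=[A(135,65),A(267,92),A(238,235),A(102,208),A(506,182),A(482,300)]
hs=[B(475,68),B(543,155),B(387,193),B(335,105),B(655,448),B(505,490)]
def W(q,P):
    c,s=np.cos(q[2]),np.sin(q[2]);return [q[0]+c*P[0]-s*P[1],q[1]+s*P[0]+c*P[1],P[2]]
def f(q):
    r=[]
    for P,a,b in zip(H,ht,hs): r+=[*(proj(T,W(q,P))-a),*(proj(S,W(q,P))-b)]
    for P,a,b in(((0,q[3],40+38),A(388,203),B(527,297)),((0,q[3]-80,90),A(475,216),B(571,352))):
        r+=[*(proj(T,W(q,P))-a),*(proj(S,W(q,P))-b)]
    return np.array(r)
r=least_squares(f,[500,0,0,-50],loss='soft_l1');print(r.x,np.round(r.fun.reshape(-1,4),1) if r.fun.size%4==0 else 0)
q=r.x
for n,P in(('pin',(0,q[3],40)),('handle',(0,q[3]-80,68)),('head',(0,137,97))):print(n,W(q,P))
for c in(T,S): print(proj(c,W(q,(0,q[3],78))),proj(c,W(q,(0,q[3]-80,90))))
g=lambda im,y0,y1,x0,x1,k:cv2.resize(np.clip(im[y0:y1,x0:x1,::-1]*1.6,0,255).astype(np.uint8),None,fx=k,fy=k,interpolation=3)
a=g(avT,195,231,276,316,9.5);b=g(avS,215,251,262,302,9.5)
c=g(avT,160,196,310,350,9.5)[:250];d=g(avS,210,250,306,346,9.5)[:250]
cv2.imwrite('pics/c1.png',np.vstack([np.hstack([a,b]),np.hstack([c,d])]))
E
```

```text
[ 5.88047654e+02 -8.52859938e+01 -2.37569590e-01 -5.33426539e+01] [[ 0.3 -0.7  3.  -1.1]
 [ 0.4  0.4  0.7 -0.2]
 [-1.6  1.7 -1.4  0.3]
 [-0.9  0.4 -1.4 -1.4]
 [ 0.8  0.1  1.1 -0.2]
 [ 0.2  0.2  1.4 -0. ]
 [-0.7 -0.5  0.2  0.3]
 [-0.7  0.9  0.5  2.1]]
pin [np.float64(575.4939305962981), np.float64(-137.1304030062904), 40]
handle [np.float64(556.6666363952522), np.float64(-214.88342862630898), 68]
head [np.float64(620.2893949006682), np.float64(47.86606257848999), 97]
[318.3464128 176.8616501] [347.25727702 182.57546713]
[320.35448415 219.12514134] [332.35852263 235.56071967]
```

View pics/c1.png

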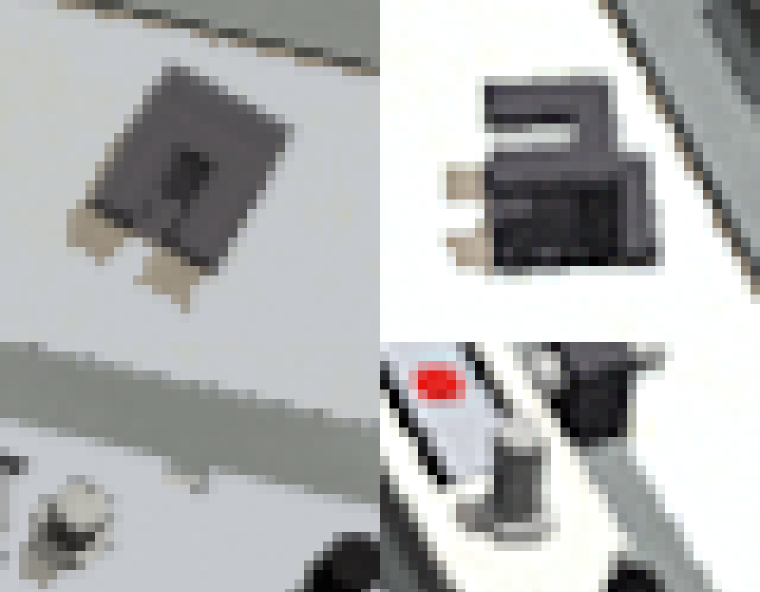

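The close crop confirms it: the park plate's notch opens to image lower-left (from the top camera), and the pin and handle are clear. I'll refine the park notch with a sub-pixel fit and compute the first move.

```bash
cat >> h.py <<'E'
from scipy.spatial.transform import Rotation as Ro
def go(target,yaw=None):
    s=ctrl.read_state();R=Ro.from_euler('xyz',s['tool_rot'])
    d=R.inv().apply(np.array(target)-s['eef_pos'])
    v=np.zeros(3)
    if yaw is not None: v=(R.inv()*Ro.from_euler('xyz',[np.pi,0,yaw])).as_rotvec()
    print('pos',s['eef_pos'].round(1),'rot',s['tool_rot'].round(4),'F',s['force'].round(1),'w',round(s['width'],1),'t',round(s['clock'],2))
    print('shift mm(tool)',d.round(1),'frac',(d/150).round(4),'turn frac',(v/np.radians(45)).round(3))
E
cat > park.py <<'E'
from h import *
from scipy.optimize import minimize
C=np.array([(-20,-22),(20,-22),(20,22),(-20,22),(-20,5.5),(6,5.5),(6,-5.5),(-20,-5.5)],float)
def pw(q,P,z):
    c,s=np.cos(q[2]),np.sin(q[2]);return np.c_[q[0]+c*P[:,0]-s*P[:,1],q[1]+s*P[:,0]+c*P[:,1],np.full(len(P),z)]
K=16
def cov(cam,polys,box):
    x0,x1,y0,y1=box;m=np.zeros(((y1-y0)*K,(x1-x0)*K),np.uint8)
    for P in polys:
        uv=np.array([proj(cam,X) for X in P]); uv=(uv-[x0,y0]+.5)*K-.5
        cv2.fillPoly(m,[np.round(uv*16).astype(np.int32)],1,shift=4)
    return cv2.resize(m.astype(np.float32),(x1-x0,y1-y0),interpolation=cv2.INTER_AREA)
def quads(a,b): return [np.array([a[i],a[(i+1)%len(a)],b[(i+1)%len(a)],b[i]]) for i in range(len(a))]
def cost(q,cam,im,box,W):
    g=im[box[2]:box[3],box[0]:box[1]].mean(2)
    top=pw(q,C,40);bot=pw(q,C,34)
    ct=cov(cam,[top],box);ca=cov(cam,[top,bot]+quads(top,bot),box)
    M=np.stack([ct,ca-ct,1-ca],-1)[W];y=g[W]
    c,_,_,_=np.linalg.lstsq(M,y,rcond=None)
    return np.sum(np.minimum((M@c-y)**2,30**2))
E
python3 - <<'E'
from park import *
d=np.load('av.npz');T=shot('top');S=shot('side')
for n,cam,im,box in(('S',S,d['S'],(268,288,220,236)),('T',T,d['T'],(283,309,199,226))):
    W=np.ones((box[3]-box[2],box[1]-box[0]),bool)
    if n=='S': W[14:,:]=False; W[10:,18:]=False
    else: W[19:,:12]=False;W[22:,:]=False
    best=None
    for x in(475,490,505):
        for y in(-70,-85,-55):
            for a in(-.35,-.6):
                r=minimize(cost,[x,y,a],args=(cam,im,box,W),method='Nelder-Mead',options=dict(initial_simplex=[[x,y,a],[x+6,y,a],[x,y+6,a],[x,y,a+.15]]))
                if best is None or r.fun<best.fun:best=r
    q=best.x;nt=pw(q,np.array([(-6.,0)]),40)[0]
    print(n,q.round(2),best.fun,'notch',nt.round(1),proj(T,nt),proj(S,nt))
go([575.5,-137.1,150],2.904)
E
```

```text
S [479.   -73.06  -0.54] 36855.04996413816 notch [473.9 -70.   40. ] [294.06040234 214.81479594] [277.3010099  228.55297934]
T [484.79 -76.12  -0.51] 133401.22523270335 notch [479.6 -73.2  40. ] [295.17092527 212.81459886] [279.56573951 228.44015602]
pos [245.2 602.  231.3] rot [ 3.1416 -0.      2.7548] F [ 0.6 -0.7  0.4] w 85.4 t 2.1
shift mm(tool) [-584.7 -559.9   81.3] frac [-3.8981 -3.7326  0.5419] turn frac [ 0.   -0.   -0.19]
```

Call:
{"op": "step_arm", "data": {
  "series": [
    [[0, 0, 0, -0.229, -0.219, 0, 0], [0, 0, 0, -0.229, -0.219, 0, 0], [0, 0, 0, -0.229, -0.219, 0, 0], [0, 0, 0, -0.229, -0.219, 0, 0], [0, 0, 0, -0.229, -0.219, 0, 0], [0, 0, 0, -0.229, -0.219, 0, 0], [0, 0, 0, -0.229, -0.219, 0, 0], [0, 0, 0, -0.229, -0.219, 0, 0], [0, 0, 0, -0.229, -0.219, 0, 0], [0, 0, 0, -0.229, -0.219, 0, 0], [0, 0, 0, -0.229, -0.219, 0, 0], [0, 0, 0, -0.229, -0.219, 0, 0]]
  ]
}}

```text
clock: 3.3
eef_pos: [478.9, 79.7, 231.7]
tool_rot: [3.141, 0.001, 2.755]
force: [0.9, 0.2, 0.0]
width: 85.2
gripper_force: 0.0
```

```bash
python3 -c "
from h import *
go([575.5,-137.1,150],2.904)"
```

```text
pos [478.9  79.7 231.7] rot [3.1409e+00 7.0000e-04 2.7549e+00] F [0.9 0.2 0. ] w 85.2 t 3.3
shift mm(tool) [-171.1 -164.4   81.7] frac [-1.1408 -1.096   0.5444] turn frac [ 0.001  0.001 -0.19 ]
```

Call:
{"op": "step_arm", "data": {
  "series": [
    [[0, 0, 0, -0.224, -0.215, 0, 0], [0, 0, 0, -0.224, -0.215, 0, 0], [0, 0, 0, -0.224, -0.215, 0, 0], [0, 0, 0, -0.224, -0.215, 0, 0], [0, 0, 0, -0.224, -0.215, 0, 0], [0, 0, -0.19, 0, 0, 0, 0], [0, 0, 0, 0, 0, 0.27, 0], [0, 0, 0, 0, 0, 0.27, 0], [0, 0, 0, 0, 0, 0, 0]]
  ]
}}

```text
clock: 4.2
eef_pos: [569.0, -130.5, 145.7]
tool_rot: [-3.141, -0.011, 2.904]
force: [-0.9, 0.7, -0.0]
width: 85.3
gripper_force: 0.0
```

```bash
python3 -c "
from h import *
go([575.5,-137.1,48],2.904)
p=shot('top');s=shot('side')
a=p['img'][140:220,280:380,::-1];b=s['img'][180:260,270:370,::-1]
cv2.imwrite('pics/d.png',np.hstack([cv2.resize(x,None,fx=4,fy=4,interpolation=3) for x in(a,b)]))"
```

```text
pos [ 569.  -130.5  145.7] rot [-3.1413 -0.0105  2.9038] F [-0.9  0.7 -0. ] w 85.3 t 4.2
shift mm(tool) [-8.9 -4.9 97.6] frac [-0.0595 -0.0324  0.6509] turn frac [-0.    -0.013 -0.   ]
```

View pics/d.png

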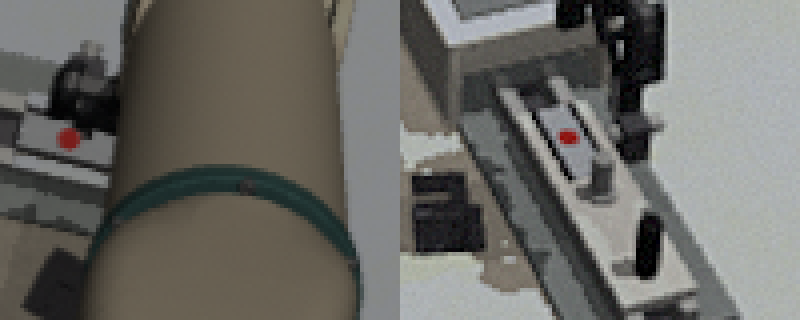

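The side view shows the open fingers above the pin at crop (600,170), aligned along the rail, and nothing blocks the way down. Descending.

Call:
{"op": "step_arm", "data": {
  "series": [
    [[0, -0.013, 0, -0.059, -0.032, 0, 0], [0, 0, 0, 0, 0, 0.22, 0], [0, 0, 0, 0, 0, 0.22, 0], [0, 0, 0, 0, 0, 0.1, 0], [0, 0, 0, 0, 0, 0.1, 0], [0, 0, 0, 0, 0, 0, 0]]
  ]
}}

```text
clock: 4.9
eef_pos: [581.3, -138.3, 53.7]
tool_rot: [-3.142, 0.009, 2.904]
force: [-0.8, 0.5, -0.1]
width: 85.5
gripper_force: 0.0
```

```bash
python3 -c "
from h import *
go([575.5,-137.1,48],2.904)
s=shot('side')
b=s['img'][180:260,270:370,::-1]
cv2.imwrite('pics/e.png',cv2.resize(b,None,fx=6,fy=6,interpolation=3))"
```

```text
pos [ 581.3 -138.3   53.7] rot [-3.1415  0.0093  2.904 ] F [-0.8  0.5 -0.1] w 85.5 t 4.9
shift mm(tool) [ 6.  -0.2  5.6] frac [ 0.04   -0.0012  0.0375] turn frac [-0.     0.012  0.   ]
```

View pics/e.png

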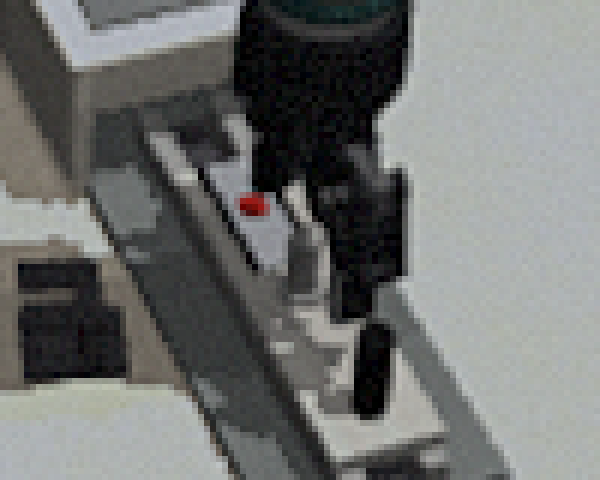

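The gripper sits slightly to the pin's +x side (pin at crop (303,260)). Correct by 6 mm, lower, close.

Call:
{"op": "step_arm", "data": {
  "series": [
    [[0, 0.012, 0, 0.04, 0, 0, 0], [0, 0, 0, 0, 0, 0.03, 0], [0, 0, 0, 0, 0, 0, 0], [0, 0, 0, 0, 0, 0, 0]]
  ]
}}

```text
clock: 5.35
eef_pos: [575.8, -136.9, 50.1]
tool_rot: [3.142, 0.001, 2.904]
force: [-0.1, -0.4, 0.3]
width: 85.2
gripper_force: 0.0
```

```bash
python3 -c "
from h import *
go([575.5,-137.1,48],2.904)
s=shot('side')
b=s['img'][180:260,270:370,::-1]
cv2.imwrite('pics/f.png',cv2.resize(b,None,fx=6,fy=6,interpolation=3))"
```

```text
pos [ 575.8 -136.9   50.1] rot [3.1416e+00 1.4000e-03 2.9041e+00] F [-0.1 -0.4  0.3] w 85.2 t 5.35
shift mm(tool) [ 0.2 -0.3  2.1] frac [ 0.0016 -0.0017  0.0139] turn frac [0.    0.002 0.   ]
```

View pics/f.png

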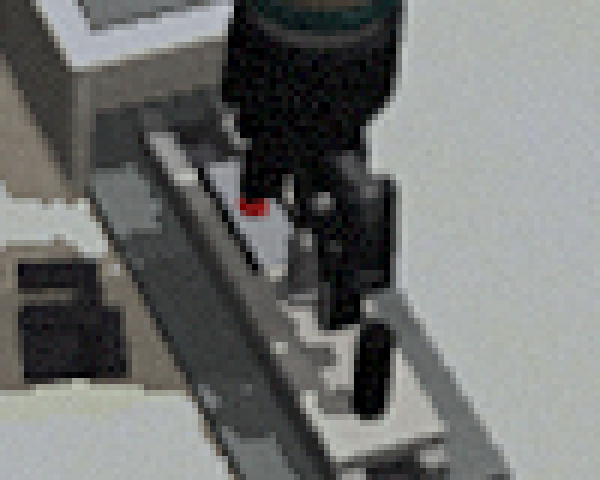

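Pin now lies between the fingers (crop (300,260)). Close.

Call:
{"op": "step_arm", "data": {
  "series": [
    [[0, 0, 0, 0, 0, 0, 0.6], [0, 0, 0, 0, 0, 0, 0.75], [0, 0, 0, 0, 0, 0, 1], [0, 0, 0, 0, 0, 0, 1], [0, 0, 0, 0, 0, 0, 1], [0, 0, 0, 0, 0, 0, 1]]
  ]
}}

```text
clock: 6.0
eef_pos: [575.7, -136.6, 49.9]
tool_rot: [3.141, 0.001, 2.904]
force: [-0.2, 0.2, 2.2]
width: 14.1
gripper_force: 58.4
```

```bash
python3 -c "
from h import *
go([575.5,-137.1,48],2.904);print(ctrl.read_state()['torque'],ctrl.read_state()['gripper_force'])"
```

```text
pos [ 575.7 -136.6   49.9] rot [3.1413e+00 9.0000e-04 2.9041e+00] F [-0.2  0.2  2.2] w 14.1 t 6.0
shift mm(tool) [ 0.1 -0.5  1.9] frac [ 0.0004 -0.0032  0.0127] turn frac [0.    0.001 0.   ]
[ 0.12010035  0.04786986 -0.00240804] 58.399776220321655
```

Call:
{"op": "step_arm", "data": {
  "series": [
    [[0, 0, 0, 0, 0, -0.05, 1], [0, 0, 0, 0, 0, -0.07, 1], [0, 0, 0, 0, 0, -0.1, 1], [0, 0, 0, 0, 0, -0.1, 1], [0, 0, 0, 0, 0, -0.1, 1], [0, 0, 0, 0, 0, 0, 1], [0, 0, 0, 0, 0, 0, 1]]
  ]
}}

```text
clock: 6.7
eef_pos: [575.7, -137.1, 113.6]
tool_rot: [-3.141, 0.002, 2.904]
force: [1.3, -0.1, -0.4]
width: 14.0
gripper_force: 58.5
```

```bash
python3 -c "
from h import *
go([575.5,-137.1,110],2.904)
s=shot('side');print(ctrl.recognise(s,'pin'))
b=s['img'][160:240,260:360,::-1]
cv2.imwrite('pics/g.png',cv2.resize(b,None,fx=7,fy=7,interpolation=3))"
```

```text
pos [ 575.7 -137.1  113.6] rot [-3.1415e+00  2.0000e-03  2.9038e+00] F [ 1.3 -0.1 -0.4] w 14.0 t 6.7
shift mm(tool) [ 0.2 -0.1  3.6] frac [ 0.0014 -0.0003  0.0237] turn frac [-0.     0.003 -0.   ]
[]
```

View pics/g.png

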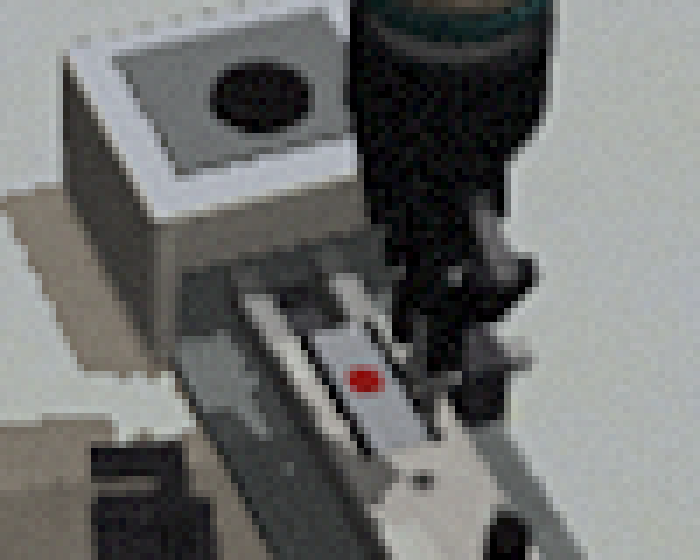

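The pin hangs from the gripper, its collar at crop (435,380), and the empty bore shows at (423,478). Next I get the bore-to-notch displacement in the same view and plane, which cancels the calibration error.

```bash
cat > park2.py <<'E'
from park import *
def labels(q,cam,box):
    x0,x1,y0,y1=box;m=np.zeros(((y1-y0)*K,(x1-x0)*K),np.uint8)
    top=pw(q,C,40);bot=pw(q,C,34);n=len(C)
    cam0=-np.array(cam['R']).T@np.array(cam['t'])
    def fill(P,l):
        uv=(np.array([proj(cam,X) for X in P])-[x0,y0]+.5)*K-.5
        cv2.fillPoly(m,[np.round(uv*16).astype(np.int32)],l,shift=4)
    fill(bot,4)
    for i in range(n):
        a,b=C[i],C[(i+1)%n];fill([top[i],top[(i+1)%n],bot[(i+1)%n],bot[i]],2 if a[1]==b[1] else 3)
    fill(top,1)
    return np.stack([cv2.resize((m==l).astype(np.float32),(x1-x0,y1-y0),interpolation=cv2.INTER_AREA) for l in(0,1,2,3)],-1)
def cost2(q,cam,im,box,W):
    g=im[box[2]:box[3],box[0]:box[1]].mean(2)
    M=labels(q,cam,box)[W];y=g[W]
    c=np.linalg.lstsq(M,y,rcond=None)[0]
    return np.abs(M@c-y).sum()
E
python3 - <<'E'
from park2 import *
d=np.load('av.npz');S=shot('side');T=shot('top')
im=S['img'].astype(float)
for i in range(5): im+=shot('side')['img']
im=im.mean(2)/6
print(im[222:234,314:326].round().astype(int))
w=np.clip(im[224:232,315:326].max()*.75-im[225:231,316:325],0,None);yy,xx=np.mgrid[225:231,316:325]
bc=[(w*xx).sum()/w.sum(),(w*yy).sum()/w.sum()];b=atz(S,bc,40);print('bore',bc,b)
g=d['S'].mean(2);print(g[220:242,270:292].round().astype(int))
box=(268,288,220,236)
W=np.ones((16,20),bool);W[12:,:]=False;W[8:,17:]=False
best=None
for x in(474,480,486):
  for y in(-70,-75):
    for a in(-.45,-.6):
      r=minimize(cost2,[x,y,a],args=(S,d['S'],box,W),method='Nelder-Mead',options=dict(initial_simplex=[[x,y,a],[x+4,y,a],[x,y+4,a],[x,y,a+.1]]))
      if best is None or r.fun<best.fun:best=r
q=best.x;nt=pw(q,np.array([(-6.,0)]),40)[0]
print(q,best.fun/W.sum(),nt,proj(S,nt),'disp',nt-b)
E
```

```text
[[147 145 146 145 145 145 128  69  42 125 162 159]
 [151 142 129 134 148 144 152 143 136 155 163 159]
 [141 147 147 148 158 156 165 166 167 166 163 159]
 [104 132 168 164 162 166 164 165 163 164 163 162]
 [ 85 122 173 167 165 165 165 164 165 163 164 164]
 [ 86  98 142 168 157 129 113 128 158 162 162 162]
 [ 88  81 115 161 124  71  42  81 144 163 160 160]
 [ 83 103 148 160 138 101  78 108 155 160 158 159]
 [105 149 164 160 157 149 139 148 162 158 160 158]
 [131 164 156 157 157 159 162 161 160 159 160 160]
 [153 159 155 157 157 157 160 160 161 161 160 159]
 [164 156 158 159 157 158 156 158 162 164 161 160]]
bore [np.float64(319.74319453076447), np.float64(228.24561839651957)] [ 576.39651833 -136.51750349   40.        ]
[[160 160 159 158 160 160 161 161 160 160 161 162 161 162 160 162 169 149
   64  57  98 103]
 [158 160 159 160 159 161 161 164 162 164 163 164 164 166 166 165 166 162
  124  39  71 107]
 [158 162 164 166 170 169 170 165 152 152 152 147 137 137 139 141 156 169
  160 111  51  95]
 [159 163 150 112 115 118 119 113  96  98  99  92  79  81  77  87 130 168
  170 149  54  66]
 
[... 1150 characters left out ...]
33  36  36  36  27  16  24  21  19  38
   62  53  81 143]
 [168 175 153  63  54  48  50  42  29  31  30  33  29  19  23  23  22  40
   62  56  75 132]
 [170 163 124  68  35  27  26  26  28  27  30  30  26  21  21  26  21  40
   61  55  77 136]
 [134 130 102  73  17  23  28  31  26  29  27  28  25  22  23  25  16  39
   63  57  69 128]
 [101 106 111  88  17  25  31  27  26  26  28  27  26  17  19  22  20  39
   65  57  54 114]
 [102 107 110  96  24  43  25  26  38  52  45  27  33  30  20  19  13  31
   49  45  31 102]]
[479.41140456 -72.92255359  -0.51494424] 7.169705540668971 [474.18948345 -69.96763566  40.        ] [277.39649513 228.51135841] disp [-102.20703488   66.54986783    0.        ]
```

```bash
python3 -c "
from h import *
S=shot('side');b=atz(S,(319.86,228.25),40);n=atz(S,(277.5,228.1),40);d=n-b;print(b,n,d)
e=ctrl.read_state()['eef_pos'];print(proj(S,e-[0,0,9.9]))
go(e+d,2.904)"
```

```text
[ 576.66593341 -136.71741543   40.        ] [475.35012282 -68.7542771   40.        ] [-101.31581059   67.96313833    0.        ]
[320.74676138 212.83839304]
pos [ 575.4 -136.8  112.4] rot [-3.1416e+00  3.0000e-04  2.9040e+00] F [ 0.2 -0.5 -0.6] w 14.5 t 7.2
shift mm(tool) [114.5  42.2  -0. ] frac [ 7.631e-01  2.814e-01 -2.000e-04] turn frac [-0.  0. -0.]
```

Call:
{"op": "step_arm", "data": {
  "series": [
    [[0, 0, 0, 0.191, 0.0704, 0, 1], [0, 0, 0, 0.191, 0.0704, 0, 1], [0, 0, 0, 0.191, 0.0704, 0, 1], [0, 0, 0, 0.19, 0.0702, 0, 1], [0, 0, 0, 0, 0, 0.1, 1], [0, 0, 0, 0, 0, 0, 1], [0, 0, 0, 0, 0, 0, 1], [0, 0, 0, 0, 0, 0, 1]]
  ]
}}

```text
clock: 8.0
eef_pos: [475.3, -69.4, 98.0]
tool_rot: [-3.142, 0.002, 2.903]
force: [-0.4, -0.4, -1.1]
width: 14.4
gripper_force: 58.5
```

```bash
python3 -c "
from h import *
e=ctrl.read_state()['eef_pos']
go([575.4-101.3,-136.8+68,97],2.904)
S=shot('side')
print('foot,collar expected px',proj(S,e-[-1,0,37.9]),proj(S,e-[-1,0,9.9]),'notch 277.5,228.1')
im=S['img'].astype(float)
for i in range(3): im+=shot('side')['img']
im/=4
g=im.mean(2);print(g[205:236,270:290].round().astype(int))
b=np.clip(im[185:245,240:320,::-1]*1.7,0,255).astype(np.uint8)
cv2.imwrite('pics/i.png',cv2.resize(b,None,fx=9,fy=9,interpolation=3))"
```

```text
pos [475.3 -69.4  98. ] rot [-3.1416e+00  2.2000e-03  2.9032e+00] F [-0.4 -0.4 -1.1] w 14.4 t 8.0
shift mm(tool) [1.3 0.3 1. ] frac [0.0085 0.0022 0.0068] turn frac [-0.     0.003 -0.001]
foot,collar expected px [277.8813696  223.19403388] [277.86727502 216.19682439] notch 277.5,228.1
[[126 108  22   3   4  11  16  11  14   2  19  24  19  28  42  36  27   2
   18  42]
 [120 109  25   2  10  13  14  12   8   8   8  19  11  14  25  14   6  10
   37  54]
 [119 107  25   4   9  16  12   4   5  14   8   9  17  16  16  13   4  24
   49  49]
 [116 109  27   7  13  13  11  12   6   7  12   9   7  10   4   0  30  78
   92  87]
 [112 106  29   8  29  47  26   7   5  11   8  10   5   4   2  14  64 103
  110 109]
 [150 106  29   2  36  56  41   8   4   9  14  13  42  65  65  82 105 112
  110 111]
 [168  99  42   1  31  58  40   2   4   8  14  22  68  94  67  91 119 112
  113 112]
 [177 142  76   1  24  52  37   4  13  13  12  26  78  99  65  62 117 111
  111 110]
 [180 180 161 139  83  49  43  11   9  11   9  28 107 168 138  49  93 117
  113 111]
 [176 178 185 176 108  46  37   5  10  11  10  24
[... 1121 characters left out ...]
  86 148
  180 178]
 [175 176 161  95  72  76  73  89 119 116 113 113  91  59  58  55  77 143
  182 175]
 [171 174 177 155 132 141 143 140 138 138 138 130  91  58  60  56  80 146
  186 181]
 [172 175 174 146 103 110 112 106  89  89  89  84  58  56  60  55  76 124
  155 155]
 [179 184 167  98  42  50  52  54  53  56  55  57  59  59  62  61  63  75
   84  90]
 [136 140 123  52  52  62  57  58  57  62  63  61  60  61  62  59  60  59
   52  48]
 [ 93  96  81  37  63  64  60  55  56  56  56  50  53  53  55  51  46  54
   59  45]
 [ 99 104  90  36  38  40  39  36  36  39  33  28  34  35  36  32  26  39
   60  50]
 [100 106  94  54  28  29  36  37  26  27  30  27  32  18  20  23  22  41
   63  50]]
```

View pics/i.png

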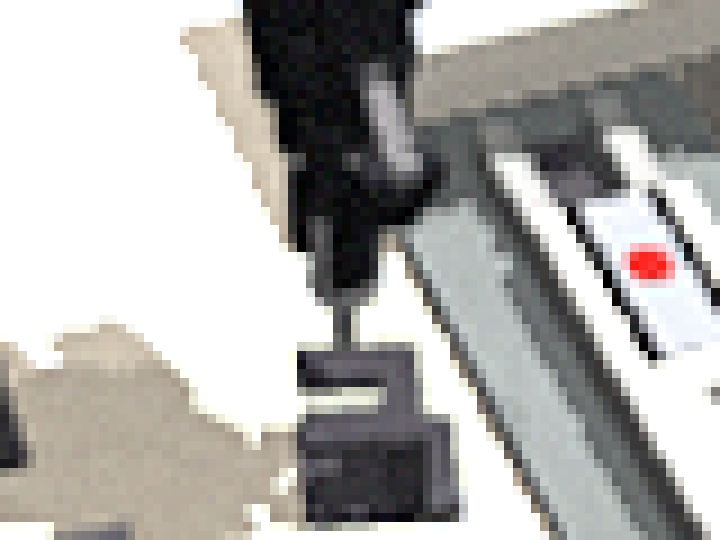

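Side view: shank at (277.7,220), upright and in line with the notch centre column at 277.5. Lower in stages and watch the force.

Call:
{"op": "step_arm", "data": {
  "series": [
    [[0, 0, 0, 0.002, 0.002, 0.06, 1], [0, 0, 0, 0, 0, 0.04, 1], [0, 0, 0, 0, 0, 0.02, 1], [0, 0, 0, 0, 0, 0.02, 1], [0, 0, 0, 0, 0, 0.02, 1], [0, 0, 0, 0, 0, 0, 1]]
  ]
}}

```text
clock: 8.8
eef_pos: [473.8, -68.5, 73.2]
tool_rot: [-3.142, 0.0, 2.904]
force: [0.0, 0.4, -0.3]
width: 13.9
gripper_force: 58.5
```

```bash
python3 -c "
from h import *
go([474.1,-68.8,52],2.904);print(ctrl.read_state()['torque'])"
```

```text
pos [473.8 -68.5  73.2] rot [-3.1415e+00  1.0000e-04  2.9040e+00] F [ 0.   0.4 -0.3] w 13.9 t 8.8
shift mm(tool) [-0.4 -0.2 21.2] frac [-0.0025 -0.0014  0.1415] turn frac [-0.  0. -0.]
[-0.01074374  0.00974706  0.04930267]
```

Call:
{"op": "step_arm", "data": {
  "series": [
    [[0, 0, 0, 0, 0, 0.04, 1], [0, 0, 0, 0, 0, 0.04, 1], [0, 0, 0, 0, 0, 0.03, 1], [0, 0, 0, 0, 0, 0.02, 1], [0, 0, 0, 0, 0, 0.01, 1], [0, 0, 0, 0, 0, 0, 1]]
  ]
}}

```text
clock: 9.4
eef_pos: [473.9, -68.5, 52.4]
tool_rot: [-3.142, 0.0, 2.904]
force: [-0.8, 1.0, -0.7]
width: 14.3
gripper_force: 58.5
```

```bash
python3 -c "
from h import *
go([474.1,-68.8,50],2.904);print(ctrl.read_state()['torque'])
S=shot('side')
im=S['img'].astype(float)
for i in range(3): im+=shot('side')['img']
im/=4
g=im.mean(2);print(g[216:240,268:290].round().astype(int))"
```

```text
pos [473.9 -68.5  52.4] rot [-3.1415e+00  3.0000e-04  2.9040e+00] F [-0.8  1.  -0.7] w 14.3 t 9.4
shift mm(tool) [-0.3 -0.2  2.4] frac [-0.0017 -0.0015  0.016 ] turn frac [-0.  0.  0.]
[0.00432887 0.01537933 0.03060528]
[[179 182 176 127   2   3  13  10  17  14  14  19  35  41  58  83  76  63
   34  14  48 103]
 [179 181 178 128   3   6   9   8  10   8  12  12  21  26  27  40  43  35
   15   1  66 117]
 [177 182 178 129   4   8   9  18  13  13   5   9  15  14  17  27  21  14
    0   1  67 117]
 [178 181 177 128   2  11  15   7   8   3  11  14  10   3   7  13  11   2
   65  98  44  88]
 [177 183 180 133   3   4  20   5   7  10  11   8  12   9   9   7   2  30
  118 159  63  66]
 [177 173 176 137   3   9  37  48  18  11   7   7  18  13   3   2  31 109
  175 184 135  45]
 [174 172 176 149   1   6  45  60  22   5   9  12  11  22  70 105 105 138
  176 184 178 124]
 [172 174 178 158  48   1  43  57  24  10  10   8   7  38  80  99  90  97
  140 182 182 161]
 [172 172 173 173 127   4  39  59  20   4  11  17  15  42  65  53  53  49
  117 184 181 160]
 [174 176 175 183 157   5  38  59  22  11  
[... 652 characters left out ...]
9  64  65  61  62  65  59  65
   60  62  52  48]
 [ 94  95  97  98  83  25  29  32  31  45  61  60  56  51  51  55  54  52
   51  54  59  49]
 [ 98  99 101 104  95  34  26  22  25  26  37  37  38  33  35  33  35  30
   27  37  63  50]
 [102 102 104 107  93  46  20  25  26  28  28  25  27  28  27  21  26  24
   20  38  63  53]
 [108 103 103 105  97  57  29  31  34  32  30  36  32  32  30  22  32  25
   23  42  64  53]
 [103 105 101 105  93  53  29  34  33  38  36  35  32  35  29  20  26  27
   28  39  63  54]
 [104 105 104 107 100  68  28  32  31  34  34  34  33  33  31  26  27  26
   21  42  64  52]
 [ 98 105 103 107 104  74  23  28  30  28  34  29  34  31  34  29  25  30
   24  40  65  62]]
```

Call:
{"op": "step_arm", "data": {
  "series": [
    [[0, 0, 0, 0, 0, 0.007, 1], [0, 0, 0, 0, 0, 0.007, 1], [0, 0, 0, 0, 0, 0.005, 1], [0, 0, 0, 0, 0, 0, 1]]
  ]
}}

```text
clock: 10.0
eef_pos: [474.1, -68.5, 49.9]
tool_rot: [3.142, 0.001, 2.904]
force: [-0.0, 1.0, 1.4]
width: 14.0
gripper_force: 58.9
```

Call:
{"op": "step_arm", "data": {
  "series": [
    [[0, 0, 0, 0, 0, 0.003, 1], [0, 0, 0, 0, 0, 0, 1]]
  ]
}}

```text
clock: 10.2
eef_pos: [474.1, -68.5, 49.8]
tool_rot: [3.141, 0.001, 2.904]
force: [-1.2, 0.4, 6.5]
width: 14.5
gripper_force: 59.3
```

Call:
{"op": "step_arm", "data": {
  "series": [
    [[0, 0, 0, 0, 0, 0, 0.6], [0, 0, 0, 0, 0, 0, 0.3], [0, 0, 0, 0, 0, 0, 0.2], [0, 0, 0, 0, 0, 0, 0.2], [0, 0, 0, 0, 0, -0.15, 0.2], [0, 0, 0, 0, 0, -0.3, 0], [0, 0, 0, 0, 0, -0.3, 0], [0, 0, 0, 0, 0, 0, 0], [0, 0, 0, 0, 0, 0, 0]]
  ]
}}

```text
clock: 11.1
eef_pos: [474.5, -68.5, 162.9]
tool_rot: [3.141, 0.003, 2.904]
force: [-0.2, 0.5, -0.1]
width: 85.4
gripper_force: 0.0
```

```bash
python3 -c "
from h import *
go([557,-215,145],2.904)
S=shot('side');print(ctrl.recognise(S,'pin'))
b=np.clip(S['img'][180:260,240:340,::-1]*1.4,0,255).astype(np.uint8)
cv2.imwrite('pics/j.png',cv2.resize(b,None,fx=7,fy=7,interpolation=3))"
```

```text
pos [474.5 -68.5 162.9] rot [3.1411 0.0033 2.904 ] F [-0.2  0.5 -0.1] w 85.4 t 11.1
shift mm(tool) [-114.6 -123.    18.2] frac [-0.7637 -0.8197  0.1213] turn frac [0.001 0.004 0.   ]
[{'centre': [276.0, 224.3], 'score': 0.48}]
```

View pics/j.png

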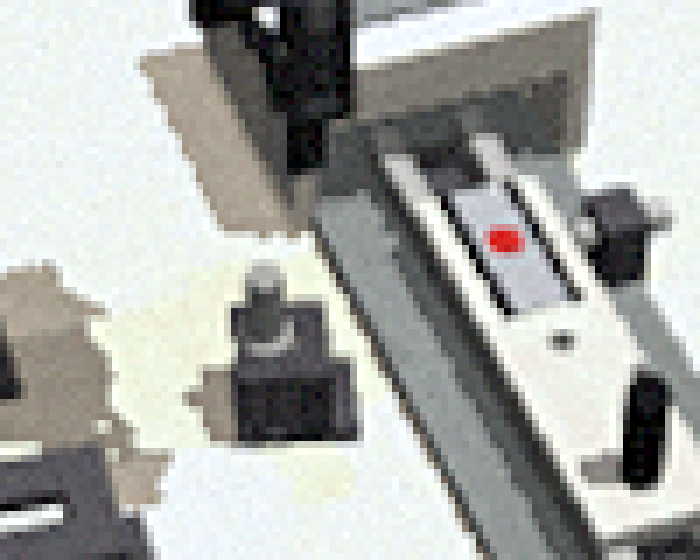

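Pin is parked: head at crop (264,300), collar flat on the plate, upright in the notch. Now the handle.

Call:
{"op": "step_arm", "data": {
  "series": [
    [[0, 0, 0, -0.191, -0.204, 0, 0], [0, 0, 0, -0.191, -0.204, 0, 0], [0, 0, 0, -0.191, -0.204, 0, 0], [0, 0, 0, -0.191, -0.204, 0, 0], [0, 0, 0, 0, 0, 0.12, 0], [0, 0, 0, 0, 0, 0, 0], [0, 0, 0, 0, 0, 0, 0]]
  ]
}}

```text
clock: 11.9
eef_pos: [555.0, -213.1, 142.2]
tool_rot: [3.14, -0.004, 2.905]
force: [-0.1, 0.4, 0.3]
width: 85.4
gripper_force: 0.0
```

```bash
python3 - <<'E'
from h import *
go([557.1,-214.5,49.5],2.904)
S=shot('side')
im=S['img'].astype(float)
for i in range(2): im+=shot('side')['img']
g=im.mean(2)/3;print(g[230:262,322:346].round().astype(int))
print(proj(S,[557.1,-214.5,40]),proj(S,[557.1,-214.5,90]))
E
```

```text
pos [ 555.  -213.1  142.2] rot [ 3.1404 -0.0039  2.9047] F [-0.1  0.4  0.3] w 85.4 t 11.9
shift mm(tool) [-2.7 -1.  92.7] frac [-0.0179 -0.0068  0.6178] turn frac [ 0.001 -0.005  0.001]
[[164 161 160 160 160 162 165 163 162 148 119 107 105 106  93  53  46  12
   10  35  77 121 148 174]
 [159 161 158 161 159 161 161 166 160 141 127 106 109 109 103  81  86 120
  137 152 167 177 182 179]
 [160 164 161 160 161 159 165 158 127  96 111 114 113 109 108 103 117 163
  186 187 187 180 177 180]
 [165 164 163 159 161 159 165 157 105  51  60  75  89 106 102  99 104 133
  165 185 182 180 179 174]
 [159 163 164 163 162 161 166 153  74  13   7  10  38  85 101  98  90  92
  138 189 180 177 177 177]
 [160 161 165 161 158 163 161 121  17  11  12  18  13  55  93  97  95  89
  118 167 183 179 176 178]
 [157 161 161 164 161 164 157 104   2  14  20  10   9  46  87 103  98  93
   97 136 172 181 179 176]
 [159 158 158 161 162 165 153  81   0  10  19  14   4  47  89  97  98  97
   93 105 155 186 178 173]
 [159 157 158 161 164 168 151  63   0   8  10  16   0  90 137  93  95  96
   96  93 120 164 180 178]
 [155
[... 1674 characters left out ...]
66  63  75
  113 130 138 146 113  96]
 [ 39  39  57 117 157 138 118  92  89  65  72  63  68  62  52  42  37  63
  120 145 148 152 122 108]
 [ 42  35  38  74  94  72  61  67  68  59  51  47  38  38  30  36  32  44
   82 116 119 100 100 110]
 [ 46  38  38  53  81 104 116 131 112  27  27  26  34  27  27  34  32  35
   39  66  72  47  70 103]
 [ 61  57  37  39  95 149 148 158 139  53  29  47  37  53  56  46  34  39
   43  54  60  57  78 115]
 [ 63  58  39  32  79 144 161 150 125  92  52  59  58  66  65  51  27  34
   46  63  64  63  87 120]
 [ 64  62  55  30  43  89 121  98  82  80  58  66  62  62  66  63  47  30
   51  63  69  74  72  83]]
[331.1027297  247.82007844] [332.39793093 235.41032109]
```

Call:
{"op": "step_arm", "data": {
  "series": [
    [[0, 0, 0, -0.006, -0.003, 0.25, 0], [0, 0, 0, 0, 0, 0.25, 0], [0, 0, 0, 0, 0, 0.12, 0], [0, 0, 0, 0, 0, 0, 0], [0, 0, 0, 0, 0, 0, 0], [0, 0, 0, 0, 0, 0, 0]]
  ]
}}

```text
clock: 12.65
eef_pos: [558.7, -215.3, 52.6]
tool_rot: [-3.141, 0.004, 2.905]
force: [0.0, 0.6, 0.3]
width: 85.6
gripper_force: 0.0
```

```bash
python3 -c "
from h import *
go([557.1,-214.5,49.5],2.904)"
```

```text
pos [ 558.7 -215.3   52.6] rot [-3.1413  0.0038  2.9045] F [0.  0.6 0.3] w 85.6 t 12.65
shift mm(tool) [1.7 0.4 3.1] frac [0.0115 0.0027 0.0209] turn frac [-0.     0.005  0.001]
```

Call:
{"op": "step_arm", "data": {
  "series": [
    [[0, 0.004, 0, 0.01, 0, 0.018, 0], [0, 0, 0, 0, 0, 0, 0.5], [0, 0, 0, 0, 0, 0, 0.7], [0, 0, 0, 0, 0, 0, 1], [0, 0, 0, 0, 0, 0, 1], [0, 0, 0, 0, 0, 0, 1], [0, 0, 0, 0, 0, 0, 1]]
  ]
}}

```text
clock: 13.35
eef_pos: [556.4, -213.0, 48.5]
tool_rot: [3.14, -0.003, 2.905]
force: [-0.2, 3.8, 4.7]
width: 16.2
gripper_force: 58.4
```

```bash
python3 -c "
from h import *
go([557.1,-214.5,49.5],2.904);print(ctrl.read_state()['gripper_force'],ctrl.read_state()['torque'])"
```

```text
pos [ 556.4 -213.    48.5] rot [ 3.1396e+00 -2.5000e-03  2.9051e+00] F [-0.2  3.8  4.7] w 16.2 t 13.35
shift mm(tool) [-1.  -1.3 -1. ] frac [-0.0068 -0.009  -0.0068] turn frac [ 0.003 -0.003  0.001]
58.39595139026642 [ 0.8381074   0.0528641  -0.07243956]
```

```bash
python3 - <<'E'
from fit import *
T=shot('top');S=shot('side');q=[588.05,-85.29,-.2376,-53.34]
def rd(X):
    d=np.array(X)[:2]-q[:2];c,s=np.cos(q[2]),np.sin(q[2]);return np.array([c*d[0]+s*d[1],-s*d[0]+c*d[1]])
for n,cam,uv,z in(('T ball',T,A(332,158),36),('T blk',T,A(335,147),46),('S ball',S,(323.2,211.7),36),('S blk top',S,(328.,207.5),46),('bore S',S,(319.86,228.25),40)):print(n,rd(atz(cam,uv,z)))
d=np.load('av.npz');g=d['T'].mean(2);print(g[148:168,290:312].round().astype(int))
g=d['S'].mean(2);print(g[202:222,318:338].round().astype(int))
E
```

```text
T ball [38.4189461   4.29158445]
T blk [47.1718746   3.90584114]
S ball [39.48045372 10.85356419]
S blk top [55.45427285 13.22719396]
bore S [  1.04026968 -52.6620724 ]
[[124 124 125 125 125 126 125 124 124 124 125 125 124 125 125 125 125 126
  126 126 125 125]
 [126 125 125 125 125 126 125 125 125 125 125 125 124 125 125 124 125 126
  126 126 125 126]
 [126 125 124 125 126 126 126 125 125 125 108  92 100 115 118 123 125 125
  126 126 125 125]
 [126 125 125 125 125 125 126 125 125 125  81  82 100 106  95 104 122 125
  126 126 124 125]
 [125 125 126 125 125 125 126 126 125 125  85  86 106 103  87  95 121 125
  125 126 125 124]
 [124 126 125 126 126 126 126 104  81  74  67  70 107 101  88 117 125 125
  126 126 125 124]
 [120 125 126 126 126 126 126 105  66  52  54  55  70  66  53  97 122 126
  125 125 126 125]
 [ 97  95  90 106 123 126 126  78  52  51  51  51  54  53  50  60  81 119
  126 126 126 125]
 [ 87  86  85  89  91  95  94  69  53  51  51  52  52  51  51  54  92 121
  126 126 126 126]
 [ 85  85  85  85  85  86  54  51  51  52  52  52  52  52  53  52  87 120
  126 125 125 125]
 
[... 1930 characters left out ...]
 147 148
  163 160]
 [ 89 153 166 144  81  81  82  45  11  22  20  25  23  16  78 152 171 164
  161 159]
 [ 44 131 170 157 127  72  36  15  16  26  27  27  21  11  94 164 165 162
  161 161]
 [ 30  77 140 167 153  92   2   8  16  29  24  23  23  12 103 174 164 161
  160 159]
 [ 90  63 124 146 151 132  47   6  20  24  25  23  17  24 108 171 161 161
  160 160]
 [127 115 130 126 140 156 121   1  16  24  20  24  17  28 109 168 159 161
  159 160]
 [109 133 132 130 132 153 149  44   4  18  14  17   7  40 116 165 161 160
  160 162]
 [ 69 105 126 130 112 126 163 122  50  24  40  60  85  89 134 168 161 160
  161 161]
 [ 40  55  82  86  71 111 169 157 113  77  86  94 105 102 132 172 163 162
  161 162]]
```

Call:
{"op": "step_arm", "data": {
  "series": [
    [[0, 0, 0, 0, 0.02, 0, 1], [0, 0, 0, 0, 0.03, 0, 1], [0, 0, 0, 0, 0.03, 0, 1], [0, 0, 0, 0, 0, 0, 1]]
  ]
}}

```text
clock: 13.85
eef_pos: [558.3, -205.3, 48.5]
tool_rot: [-3.139, -0.002, 2.902]
force: [-1.9, -2.8, 5.5]
width: 16.7
gripper_force: 58.9
```

Call:
{"op": "step_arm", "data": {
  "series": [
    [[0, 0, 0, 0, 0.05, -0.003, 1], [0, 0, 0, 0, 0.06, 0, 1], [0, 0, 0, 0, 0.06, 0, 1], [0, 0, 0, 0, 0.06, 0, 1], [0, 0, 0, 0, 0.06, 0, 1], [0, 0, 0, 0, 0.03, 0, 1], [0, 0, 0, 0, 0.02, 0, 1], [0, 0, 0, 0, 0, 0, 1]]
  ]
}}

```text
clock: 14.65
eef_pos: [570.7, -154.9, 48.6]
tool_rot: [-3.14, -0.002, 2.903]
force: [-1.0, -2.9, 1.7]
width: 16.4
gripper_force: 58.7
```

```bash
cat >> h.py <<'E'
def st():
    s=ctrl.read_state();u=np.array([.2354,.9719]);print('carrier %.1f lat %.1f Fpush %.1f Flat %.1f Fz %.1f t %.2f w %.1f'%(u@s['eef_pos'][:2]+76,s['eef_pos'][:2]@[u[1],-u[0]],s['force'][:2]@u,s['force'][:2]@[u[1],-u[0]],s['force'][2],s['clock'],s['width']))
E
python3 -c "
from h import *
st()"
```

```text
carrier 59.8 lat 591.1 Fpush -3.0 Flat -0.3 Fz 1.7 t 14.65 w 16.4
```

Call:
{"op": "step_arm", "data": {
  "series": [
    [[0, 0, 0, 0, 0.013, 0, 1], [0, 0, 0, 0, 0.013, 0, 1], [0, 0, 0, 0, 0, 0, 1]]
  ]
}}

```text
clock: 14.95
eef_pos: [571.7, -150.8, 48.6]
tool_rot: [-3.14, -0.002, 2.903]
force: [0.1, -3.9, 1.5]
width: 16.6
gripper_force: 58.6
```

Call:
{"op": "step_arm", "data": {
  "series": [
    [[0, 0, 0, 0, 0.013, 0, 1], [0, 0, 0, 0, 0.013, 0, 1], [0, 0, 0, 0, 0, 0, 1]]
  ]
}}

```text
clock: 15.25
eef_pos: [572.7, -146.8, 48.6]
tool_rot: [-3.141, -0.002, 2.903]
force: [-0.2, -4.3, 0.9]
width: 16.4
gripper_force: 58.5
```

Call:
{"op": "step_arm", "data": {
  "series": [
    [[0, 0, 0, 0, 0.013, 0, 1], [0, 0, 0, 0, 0.013, 0, 1], [0, 0, 0, 0, 0, 0, 1]]
  ]
}}

```text
clock: 15.55
eef_pos: [573.7, -142.5, 48.6]
tool_rot: [-3.141, -0.002, 2.904]
force: [0.7, -3.9, 0.4]
width: 16.5
gripper_force: 58.5
```

Call:
{"op": "step_arm", "data": {
  "series": [
    [[0, 0, 0, 0, 0.013, 0, 1], [0, 0, 0, 0, 0.013, 0, 1], [0, 0, 0, 0, 0, 0, 1]]
  ]
}}

```text
clock: 15.85
eef_pos: [574.7, -138.6, 48.6]
tool_rot: [-3.141, -0.002, 2.904]
force: [0.4, -4.2, -0.2]
width: 16.8
gripper_force: 58.5
```

Call:
{"op": "step_arm", "data": {
  "series": [
    [[0, 0, 0, 0, 0.007, 0, 1], [0, 0, 0, 0, 0.007, 0, 1], [0, 0, 0, 0, 0, 0, 1]]
  ]
}}

```text
clock: 16.15
eef_pos: [575.2, -136.6, 48.6]
tool_rot: [-3.141, -0.002, 2.904]
force: [1.0, -4.8, -0.9]
width: 16.2
gripper_force: 58.5
```

Call:
{"op": "step_arm", "data": {
  "series": [
    [[0, 0, 0, 0, 0.007, 0, 1], [0, 0, 0, 0, 0.007, 0, 1], [0, 0, 0, 0, 0, 0, 1]]
  ]
}}

```text
clock: 16.45
eef_pos: [575.6, -134.4, 48.6]
tool_rot: [-3.141, -0.002, 2.904]
force: [1.0, -5.2, -1.4]
width: 16.9
gripper_force: 58.5
```

Call:
{"op": "step_arm", "data": {
  "series": [
    [[0, 0, 0, 0, 0.007, 0, 1], [0, 0, 0, 0, 0.007, 0, 1], [0, 0, 0, 0, 0, 0, 1]]
  ]
}}

```text
clock: 16.75
eef_pos: [576.4, -131.8, 48.6]
tool_rot: [3.141, -0.002, 2.904]
force: [1.4, -3.1, -2.8]
width: 16.7
gripper_force: 58.5
```

```bash
python3 -c "
from h import *
st()"
```

```text
carrier 83.6 lat 591.2 Fpush -2.7 Flat 2.1 Fz -2.8 t 16.75 w 16.7
```

Call:
{"op": "step_arm", "data": {
  "series": [
    [[0, 0, 0, 0, 0.005, 0, 1], [0, 0, 0, 0, 0.003, 0, 1], [0, 0, 0, 0, 0, 0, 1]]
  ]
}}

```text
clock: 17.05
eef_pos: [576.7, -130.2, 48.6]
tool_rot: [3.141, -0.002, 2.905]
force: [4.7, -2.9, -2.3]
width: 16.7
gripper_force: 58.5
```

Call:
{"op": "step_arm", "data": {
  "series": [
    [[0, 0, 0, 0, 0.005, 0, 1], [0, 0, 0, 0, 0.003, 0, 1], [0, 0, 0, 0, 0, 0, 1]]
  ]
}}

```text
clock: 17.35
eef_pos: [577.0, -129.1, 48.6]
tool_rot: [3.141, -0.002, 2.905]
force: [3.6, -0.4, -4.4]
width: 16.4
gripper_force: 58.5
```

```bash
python3 -c "
from h import *
st()"
```

```text
carrier 86.3 lat 591.2 Fpush 0.4 Flat 3.6 Fz -4.4 t 17.35 w 16.4
```

Call:
{"op": "step_arm", "data": {
  "series": [
    [[0, 0, 0, 0, 0.004, 0, 1], [0, 0, 0, 0, 0.003, 0, 1], [0, 0, 0, 0, 0, 0, 1]]
  ]
}}

```text
clock: 17.65
eef_pos: [577.2, -128.3, 48.6]
tool_rot: [3.141, -0.002, 2.905]
force: [5.2, 0.5, -5.1]
width: 16.4
gripper_force: 58.6
```

Call:
{"op": "step_arm", "data": {
  "series": [
    [[0, 0, 0, 0, 0.004, 0, 1], [0, 0, 0, 0, 0.003, 0, 1], [0, 0, 0, 0, 0, 0, 1]]
  ]
}}

```text
clock: 17.95
eef_pos: [577.3, -127.7, 48.7]
tool_rot: [3.141, -0.002, 2.904]
force: [5.1, -1.5, -5.9]
width: 16.5
gripper_force: 58.6
```

```bash
python3 -c "
from h import *
st()"
```

```text
carrier 87.7 lat 591.2 Fpush -0.3 Flat 5.3 Fz -5.9 t 17.95 w 16.5
```

Call:
{"op": "step_arm", "data": {
  "series": [
    [[0, 0, 0, 0, 0.004, 0, 1], [0, 0, 0, 0, 0.003, 0, 1], [0, 0, 0, 0, 0, 0, 1]]
  ]
}}

```text
clock: 18.25
eef_pos: [577.4, -127.2, 48.6]
tool_rot: [-3.141, -0.002, 2.904]
force: [4.6, -2.2, -5.9]
width: 16.5
gripper_force: 58.6
```

```bash
python3 -c "
from h import *
st()"
```

```text
carrier 88.3 lat 591.2 Fpush -1.0 Flat 5.0 Fz -5.9 t 18.25 w 16.5
```

Call:
{"op": "step_arm", "data": {
  "series": [
    [[0, 0, 0, 0, 0.004, 0, 1], [0, 0, 0, 0, 0.003, 0, 1], [0, 0, 0, 0, 0, 0, 1]]
  ]
}}

```text
clock: 18.55
eef_pos: [577.6, -126.6, 48.7]
tool_rot: [-3.141, -0.002, 2.903]
force: [5.4, -2.6, -5.7]
width: 16.6
gripper_force: 58.6
```

```bash
python3 -c "
from h import *
st()"
```

```text
carrier 88.9 lat 591.2 Fpush -1.2 Flat 5.9 Fz -5.7 t 18.55 w 16.6
```

Call:
{"op": "step_arm", "data": {
  "series": [
    [[0, 0, 0, 0, 0.004, 0, 1], [0, 0, 0, 0, 0.003, 0, 1], [0, 0, 0, 0, 0, 0, 1]]
  ]
}}

```text
clock: 18.85
eef_pos: [577.7, -126.3, 48.7]
tool_rot: [-3.14, -0.002, 2.903]
force: [4.6, -3.8, -6.1]
width: 16.1
gripper_force: 58.6
```

```bash
python3 -c "
from h import *
st()"
```

```text
carrier 89.3 lat 591.2 Fpush -2.6 Flat 5.4 Fz -6.1 t 18.85 w 16.1
```

Call:
{"op": "step_arm", "data": {
  "series": [
    [[0, 0, 0, 0, 0.004, 0, 1], [0, 0, 0, 0, 0.003, 0, 1], [0, 0, 0, 0, 0, 0, 1]]
  ]
}}

```text
clock: 19.15
eef_pos: [577.8, -125.9, 48.7]
tool_rot: [-3.139, -0.002, 2.903]
force: [4.1, -4.8, -5.7]
width: 16.7
gripper_force: 58.7
```

```bash
python3 -c "
from h import *
st()"
```

```text
carrier 89.6 lat 591.2 Fpush -3.7 Flat 5.1 Fz -5.7 t 19.15 w 16.7
```

Call:
{"op": "step_arm", "data": {
  "series": [
    [[0, 0, 0, 0, 0.007, 0, 1], [0, 0, 0, 0, 0.007, 0, 1], [0, 0, 0, 0, 0, 0, 1]]
  ]
}}

```text
clock: 19.45
eef_pos: [577.9, -125.3, 48.7]
tool_rot: [-3.138, -0.002, 2.902]
force: [4.1, -7.9, -5.3]
width: 16.4
gripper_force: 58.8
```

```bash
python3 -c "
from h import *
st()"
```

```text
carrier 90.3 lat 591.2 Fpush -6.7 Flat 5.8 Fz -5.3 t 19.45 w 16.4
```

Call:
{"op": "step_arm", "data": {
  "series": [
    [[0, 0, 0, 0, 0.007, 0, 1], [0, 0, 0, 0, 0.005, 0, 1], [0, 0, 0, 0, 0, 0, 1]]
  ]
}}

```text
clock: 19.75
eef_pos: [578.0, -125.0, 48.7]
tool_rot: [-3.136, -0.002, 2.901]
force: [3.2, -10.3, -5.2]
width: 16.6
gripper_force: 59.0
```

```bash
python3 -c "
from h import *
st()"
```

```text
carrier 90.6 lat 591.2 Fpush -9.2 Flat 5.5 Fz -5.2 t 19.75 w 16.6
```

Call:
{"op": "step_arm", "data": {
  "series": [
    [[0, 0, 0, 0, -0.01, 0, 1], [0, 0, 0, 0, -0.013, 0, 1], [0, 0, 0, 0, 0, 0, 1], [0, 0, 0, 0, 0, 0, 1], [0, 0, 0, 0, 0, 0, 1]]
  ]
}}

```text
clock: 20.25
eef_pos: [577.8, -125.6, 48.7]
tool_rot: [-3.139, -0.002, 2.902]
force: [3.8, -5.2, -5.7]
width: 16.4
gripper_force: 58.9
```

```bash
python3 - <<'E'
from h import *
st()
S=shot('side');print(ctrl.recognise(S,'pin'),ctrl.recognise(S,'catch'),ctrl.recognise(S,'tray_notch'))
g=S['img'].mean(2);print(g[214:234,268:290].round().astype(int))
E
```

```text
carrier 90.0 lat 591.1 Fpush -4.1 Flat 4.9 Fz -5.7 t 20.25 w 16.4
[{'centre': [277.8, 225.8], 'score': 0.51}] [{'centre': [281.6, 232.6], 'score': 0.53}] [{'centre': [309.6, 216.0], 'score': 0.96}]
[[177 171 175 174 179 182 182 180 173 156 165 184 178 152 160 188 172  69
   61 115 108 114]
 [175 177 170 174 177 175 179 178 178 180 177 177 186 178 179 181 165  87
   48  94 116 109]
 [178 181 178 178 178 179 182 185 181 184 185 183 183 182 177 180 172 142
   71  54 115 110]
 [178 186 182 184 167 142 144 143 135 128 131 134 146 157 182 178 178 182
  136  38  87 119]
 [144 146 145 150 134 111 110  96  63  61  65  77 102 119 157 177 179 184
  163  72  48  95]
 [108 109 111 105 109 112 107  76  68  73  67  71  86 112 139 181 179 169
  155 138  31  71]
 [114 113 119 115 116 109 103  65  67  76  75  63  73 117 144 188 186 164
  124 137  81  62]
 [108 113 115 116 109 114 105  68  46  59  60  50  80 116 123 169 178 133
  112 143 144  43]
 [103 117 112 117 119 125 109  65  43  50  52  46  67 102  87 112 128  91
  110 130 160 135]
 [103 118 114 119 108  79  73  46  48  54  53  43  56  61  50  52
[... 258 characters left out ...]
1  46  49  66  28  31  27  30
   63  98 102 105]
 [100  99  98 106  86  50  72  56  48  53  53  43  63  72  34  27  34  25
   47  87 105 101]
 [101 105 101 103  89  63  69  67  60  59  56  64  73  68  33  33  31  28
   44  82 107 103]
 [ 96  99  96 101 101  88  54  68  70  70  66  76  70  55  40  37  24  33
   46  91 111 106]
 [ 96 100  94 101 102  80  34  50  60  71  69  60  47  37  40  32  31  31
   38  68  90  86]
 [100  98 104  99  91  62  20  31  36  45  52  26  29  31  22  29  42  55
   54  47  42  52]
 [ 95  99  97 102  92  35  27  34  34  26  28  30  38  56  53  59  59  61
   66  50  31  24]
 [ 95  98  99 107  91  25  40  52  58  53  49  43  50  55  51  57  51  54
   42  37  31  26]]
```

Pin still hangs upright in the notch (side view (277.6,225)). The tray holds in the catch at about 90 mm with a 4 N push. Handing in.

```bash
python3 -c "
from h import *
print(ctrl.finish_job())"
```

```text
the job is handed in; nothing more can be done
None
```

The job is handed in: the pin hangs upright in the small stand's notch, and the tray is held in the click at about 90 mm, well short of the end stop, with the handle still gripped; the hand-in gave no verdict.

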